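# Park the tilting bottle cradle on its catch

### The job

Park the tilting bottle cradle with the bottle's neck up: press the steel pad on its tail gently down until you feel the tail bar come to rest on the stop ledge, then, keeping it pressed down, slide the cradle all the way sideways so that the bar sits under the catch lip, and ease off so that it stays locked there by itself. Never push the cradle with more than about 15 N, never let the bottle drop back, and leave the tumbler, jar and coasters where they are.

Things in the scene. Friction and masses are not known exactly. Their poses are not given: they have to be found in the camera images.
- stand: Fixed dark wooden stand of the cradle: base board 320 x 160 x 14 mm, two 112 mm uprights carrying a steel axle. Origin: on the table surface, straight under the axle. Its x points along the cradle towards the bottle neck (pad and catch lie at -x), y along the axle (the way the cradle slides to be locked), z up.
- sleeve (a point): Fixed point on the table at x = -167, y = 0 mm of the stand (its axes), under the catch: a rubber stop ledge, 28 mm wide, from y = -20 to +70 mm, sprung (gives 1 mm per 2.5 N, up to 8 mm), and 10.5 mm over its part from y = +30 mm on, a fixed 5 mm steel lip. The catch is height-adjustable: the ledge's top is 43 to 71 mm above the table, other each time, not measured, to be felt.
- axle (a point): Centre point of the stand's axle, 95 mm above the table over the stand's origin; it does not move. Axes as the stand's.
- rocker (a joint): Tilt of the cradle about the axle, rad. 0 = at rest, neck down (tail arm 0.22 rad above level); level at 0.22; grows as the pad is pressed and the neck rises. The tail bar meets the ledge between about 0.33 and 0.51. The cradle (0.75 kg with its strapped-in bottle, a fifth more or less each time) falls back to 0 when not held; 3 to 7 N on the pad holds it.
- shift (a joint): Sideways position of the cradle along the axle, m, 0 to 0.040, growing along the stand's +y; starts between 0 and 0.006, fully home at 0.040. Stiff: needs about 2 to 5 N sideways and stays where it is left.
- pad (a point): Middle of the top of the press pad on the cradle's tail, 118 mm from the axle, about 125 mm above the table at rest: flat steel, 50 mm along x (along the cradle), reaching 29 mm to -y and 28 mm to +y, where a 12 mm high fin stands along its edge: push sideways (+y) against the fin's inner face. It tilts and slides with the cradle.
- tail_bar (a point): Centre of the round steel cross-bar at the tail's end, 8 mm diameter, 30 mm long across the cradle, 170 mm from the axle. It is what rests on the stop ledge and goes under the lip. Moves with the cradle.
- tumbler: Loose empty glass tumbler, 76 mm wide, 90 mm high, bystander. Origin: centre of its underside.
- jar: Loose amber jar with a steel cap, 72 mm wide, 100 mm high, bystander. Origin: centre of its underside.
- coasters: Loose block of cork coasters, round, 96 mm wide, 24 mm high, bystander. Origin: centre of its underside.

How it is judged (in metres and radians):
On the way:
1. the tail is pressed down to catch level before the cradle is slid sideways (value of joint rocker above 0.3 rad and value of joint shift below 0.013 m), for 0.1 s.
At the end, for the whole second after the job is handed in: The cradle stands locked, neck up and still (tilt above 0.29 rad), slid home (at least 32 of the 40 mm), held by the catch alone (value of joint rocker above 0.29 rad and value of joint shift above 0.032 m and velocity of joint rocker between -0.05 and 0.05 rad/s); the robot touches nothing.
It fails at once if the cradle or its stand is pushed with more than 20 N (contact force between any of the fingers, the arm and stand above 20 N).
It fails at once if the bottle drops back (the cradle falls faster than 2.5 rad/s) (velocity of joint rocker below -2.5 rad/s).
It fails at once if a bystander is moved by more than 25 mm or tipped over (distance of any of tumbler, jar, coasters from where it was at the start of the episode above 0.025 m or angle between any of tumbler, jar's own z axis and vertical above 0.4 rad).
It also fails if it takes over 40 s, if anything falls off the work surface, if the arm or the gripper's body presses on something with over 40 N, if the wrist force passes 120 N, or if a joint passes its speed limit or range.

### The arm

A 6-joint arm with a two-finger parallel gripper is mounted at the origin on the work surface. World frame = base frame: x ahead of the robot, y to its left, z up, the work surface at z = 0. Lengths are in mm, angles in rad, forces in N, time in s.
With the tool pointing down it reaches from about 275 to 775 mm from the base axis. Payload 14.6 kg.
Tool frame: the origin (TCP) lies at the very end of the fingers, on their centre line; the grasp point (between the pads) lies 19 mm behind it (r.grip_point_offset is the distance from the TCP to the grasp point, in mm); z points along the fingers, y is the line along which they close (so a half turn about z gives the same grasp; the last joint's range is limited). The gripper opens to 85 mm and grips with 20 to 120 N. Pads are 22 mm wide; open, the fingers measure 114 mm over their backs; the gripper's body (76 mm by 85 mm) begins 54 mm behind the grasp point. The pads swing forward as they close: fully open they stand 13 mm farther back than shut.
Start: joints at [-1.258, 0.263, -0.048, 1.259, 0, 1.415], TCP at [236.73, -468.602, 231.278] pointing down, gripper open.
Joint ranges: [-2.65, 2.65], [-0.89, 1.7], [-1.18, 1.37], [-2.13, 2.11], [-1.35, 1.29], [-3.14, 3.14]. Speed limits (rad/s): [1.89, 1.89, 2.57, 2.79, 3.14, 3.14].

### API

Orientations are given as a unit quaternion [w, x, y, z].
In Python, from rig import r gives the robot as it stands.
- The arm moves only by the tool step_arm, never from a script. Its argument "moves" is a list of rows, each a list of 2 entries, a list of its own where there are three numbers: the shift along the world's x, y, z in cm, then the turn, a rotation vector about the world's x, y, z in rad. In form: [[[dx, dy, dz], [rx, ry, rz]], ...]. A call has 1 to 20 rows; each row shifts and turns the commanded pose from where the row before left it; what a row does not reach is not made up. A row lasts 1/12 s, in which the tool goes at most 41.7 mm and 7.16 degrees, less where a joint would pass 70% of its speed; a pose out of reach is approached as far as the arm can. A call with a gripper value outside its range is refused whole. "gripper" is the finger opening in cm, from 0 to 8.54, set as the call begins (left out, the last holds). The fingers move at their own pace and stop on an object; "grip_force" is the grip in N (left out, the last holds). Time passes only in rows, so rows that do not move let the fingers close. It gives the time, the measured TCP pose, the force, the opening and the grip force at its end, in the units of the state.
- r.get_state(): the state, without advancing time (a new reading comes with each control period).
- r.read_camera(name): name is "scene" or "top"; returns a dict with "img" (384x512x3 uint8, blue, green, red), "fx", "fy", "cx", "cy" (pixels), "position" and "rotation" of the camera in the world. Camera axes: x right, y up, looking along -z (the intrinsics and any distortion apply to the point x, -y, -z); pixel columns grow to the right and rows downward; lengths in mm; the calibration is good to about 2 mm. A picture is of the moment at which its call begins. There is no depth.
- r.job_done(): hands the job in; it is judged then, once.
The state is a dict: "t": time; "q": joint angles; "dq": joint speeds; "effort": joint torques, N m; "tool_pos": TCP position; "eef_rot": TCP orientation; "wrist_force": force on the tool from outside, world axes, zero at the start; "torque": the same for the moment, N m; "finger_gap": finger opening in mm; "finger_force": force on a finger pad.
Only numpy, scipy, OpenCV 4.12 (cv2) and the standard library are available. Lean on these libraries where they do the work, as an engineer would, in place of code of your own. Each camera call takes 0.05 s, during which the arm holds its last target. There are 200 camera calls.

## Working session

There is one attempt and no reset: what is moved stays moved. The work goes in short steps, Python scripts to look and compute and a tool call to move; the robot and the scene stay as the last step left them, time stands still between calls to the robot, and variables do not carry over. Pictures are saved under pics/ and viewed, at most 10 in all, crops included, and the job is handed in when it is done.

Besides the shell and the picture viewer there is one more tool, called after "Call:" by a JSON object that holds its "method" and its "body". step_arm: Moves the arm, as the interface text tells. Its arguments: {"type":"object","properties":{"moves":{"type":"array","items":{"type":"array"}},"gripper":{"type":"number"},"grip_force":{"type":"number"}},"required":["moves"]}

```bash
mkdir -p pics; python3 - <<'E'
from rig import r
import cv2,pickle
for n in("scene","top"):
    c=r.read_camera(n);cv2.imwrite(f"pics/{n}0.png",c["img"]);pickle.dump(c,open(n+".pkl","wb"))
    print(n,c["fx"],c["fy"],c["cx"],c["cy"],c["position"],c["rotation"],[k for k in c])
print(r.get_state())
E
```

```text
scene 464.0104240656662 464.0104240656662 263.42843896354003 195.95759653527367 [1263.5611299   -65.41794859  761.18549027] [0.71543197 0.30012229 0.2370459  0.58471613] ['img', 'fx', 'fy', 'cx', 'cy', 'position', 'rotation']
top 495.8290944838172 495.8290944838172 247.46850156299362 190.78225864363293 [ 401.91797123   75.35050819 1132.83413375] [ 0.74707741  0.07687398 -0.06375266 -0.65719201] ['img', 'fx', 'fy', 'cx', 'cy', 'position', 'rotation']
{'t': 0.1, 'q': array([-1.25832450e+00,  2.63529260e-01, -4.88447298e-02,  1.25941335e+00,
       -2.32486667e-05,  1.41551621e+00]), 'dq': array([ 0.00010978, -0.0017199 ,  0.00200502,  0.00071519,  0.0010441 ,
        0.00239043]), 'effort': array([ 4.63340562e-03, -6.38579178e+01,  3.85064757e+01,  9.86005005e-03,
       -8.22543961e-05,  1.05088205e-05]), 'tool_pos': array([ 236.63747652, -468.37944321,  230.85565508]), 'eef_rot': array([-4.93063379e-04,  9.72775328e-01,  2.31749683e-01, -5.04930603e-05]), 'wrist_force': array([ 0.909987  , -0.48263326,  0.42995199]), 'torque': array([0.01073397, 0.03949475, 0.01107291]), 'finger_force': 0.0, 'finger_gap': 85.28447714896862}
```

View pics/scene0.png

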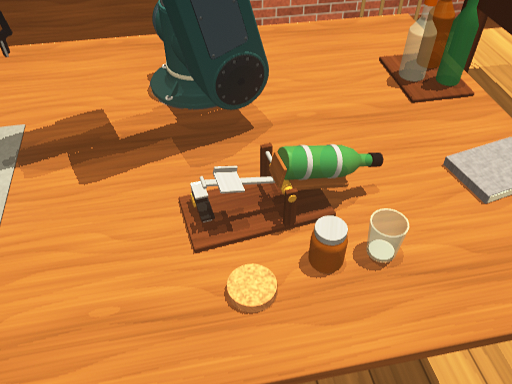

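View pics/top0.png

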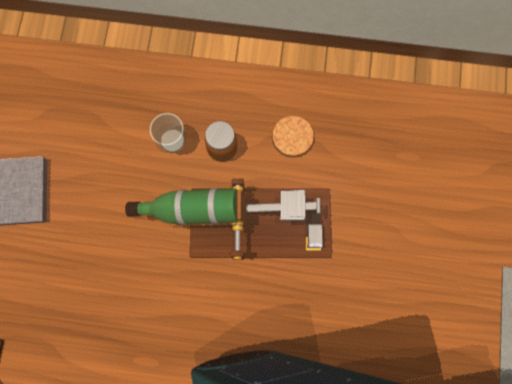

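The scene view shows the cradle with its pad at (230,180), tail bar at (200,187) and catch at (203,207). In the top view the pad is at (292,205), the tail bar at (319,205) and the catch at (315,237), which is towards the robot. So stand +x is about world +y, and stand +y is about world -x.

```bash
cat > h.py <<'E'
import numpy as np,cv2,pickle
from scipy.spatial.transform import Rotation as R
def ray(c,u,v):
    q=c["rotation"];M=R.from_quat([q[1],q[2],q[3],q[0]]).as_matrix()
    return np.array(c["position"]),M@np.array([(u-c["cx"])/c["fx"],-(v-c["cy"])/c["fy"],-1])
def onz(c,u,v,z):
    p,d=ray(c,u,v);return p+d*(z-p[2])/d[2]
def tri(c1,a,c2,b):
    p,d=ray(c1,*a);q,e=ray(c2,*b)
    s=np.linalg.lstsq(np.c_[d,-e],q-p,rcond=None)[0]
    A,B=p+d*s[0],q+e*s[1];return (A+B)/2,np.linalg.norm(A-B)
def load(n):return pickle.load(open(n+".pkl","rb"))
E
python3 - <<'E'
from h import *
t=load("top");s=load("scene")
a=cv2.resize(t["img"][170:270,180:340],None,fx=5,fy=5,interpolation=cv2.INTER_CUBIC);cv2.imwrite("pics/tc.png",a)
a=cv2.resize(s["img"][140:255,170:310],None,fx=5,fy=5,interpolation=cv2.INTER_CUBIC);cv2.imwrite("pics/sc.png",a)
for p in [(190,188),(330,188),(331,258),(190,258)]:print(onz(t,*p,14).round(1))
print("axle",onz(t,238,245,95),"pad",onz(t,292,205,125),"bar",onz(t,319,205,135))
E
```

```text
[615.7 243.1  14. ]
[656.6 -76.9  14. ]
[497.5 -94.3  14. ]
[457.1 218.9  14. ]
axle [492.6303254  113.06948097  95.        ] pad [585.77671457  12.43269785 125.        ] bar [590.94769453 -41.543913   135.        ]
```

View pics/tc.png

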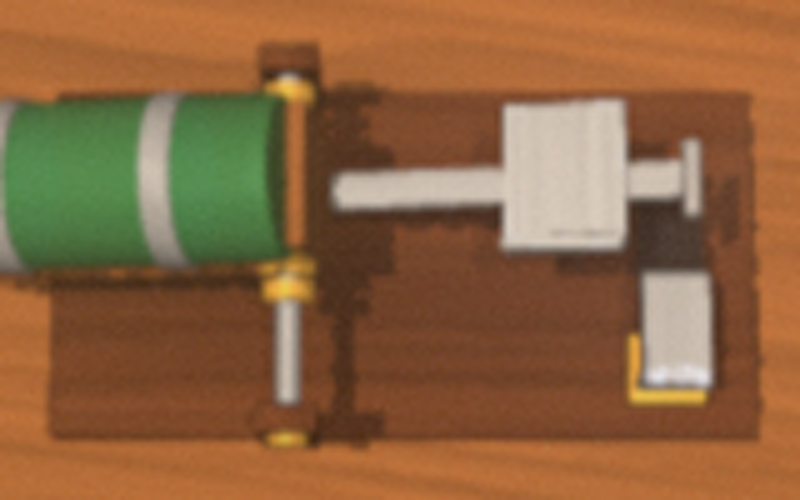

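View pics/sc.png

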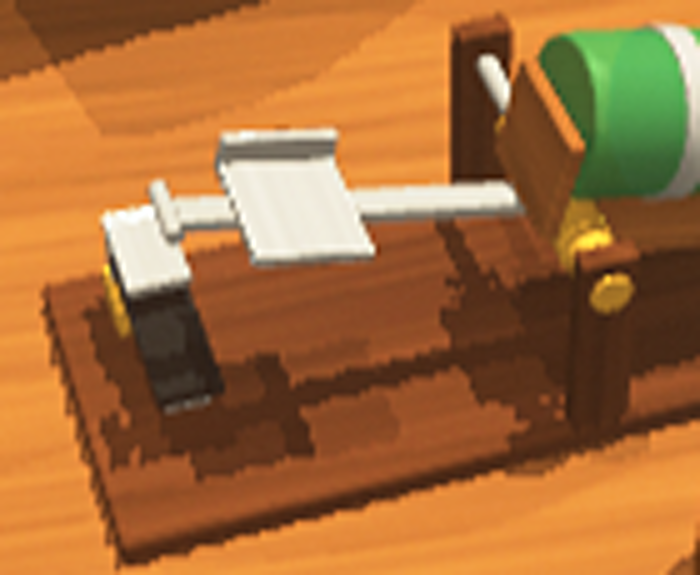

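The crops show the pad corners in the top view at full-frame px (280.4,190.6), (305,190), (305,219.6) and (280.4,220). In the scene view they are (221.6,192.4), (244.6,190.6), with the fin's inner base at (215,172.4) and (237.4,171). The fin is on the robot side and the catch is clear.

```bash
python3 - <<'E'
from h import *
t=load("top");s=load("scene")
T=lambda u,v:(u/5-.4+180,v/5-.4+170)
S=lambda u,v:(u/5-.4+170,v/5-.4+140)
yaw=np.arctan2(.992,-.127);X=np.array([np.cos(yaw),np.sin(yaw),0]);Y=np.array([-X[1],X[0],0])
for n,a,b in [("near+x",(502,103),(373,255)),("near-x",(625,100),(258,262)),("fin+x",(502,250),(337,131)),("fin-x",(626,248),(220,133)),("barnear",(691,216),(153,184)),("barfar",(691,140),(172,234)),("liptop far -y -x",(711,273),(125,295)),("lip +x",(643,272),(188,280))]:
    p,e=tri(t,T(*a),s,S(*b));print(n,p.round(1),round(e,1),"along X,Y",round(p@X,1),round(p@Y,1))
for z,a in [(95,(288,100)),(95,(288,400)),(112,(288,60)),(112,(288,425))]:
    p=onz(t,*T(*a),z);print(p.round(1),round(p@X,1),round(p@Y,1))
print(np.degrees(yaw))
E
```

```text
near+x [614.8  39.4 118.5] 1.8 along X,Y -38.9 -614.8
near-x [620.5  -8.6 129.2] 2.0 along X,Y -87.3 -614.4
fin+x [551.8  34.3 130.2] 1.3 along X,Y -36.0 -551.7
fin-x [557.2 -14.3 142. ] 2.0 along X,Y -84.9 -550.9
barnear [574.6 -41.8 134.6] 2.0 along X,Y -114.4 -564.6
barfar [605.7 -38.1 135.7] 1.2 along X,Y -114.7 -596.0
liptop far -y -x [563.2 -59.7  64. ] 0.8 along X,Y -130.7 -551.0
lip +x [559.7 -31.5  64.1] 1.5 along X,Y -102.4 -551.2
[609.6 130.3  95. ] 51.9 -621.2
[482.9 113.5  95. ] 51.2 -493.4
[623.2 131.7 112. ] 51.5 -634.9
[471.5 111.5 112. ] 50.7 -481.8
97.29556014739534
```

Call:
{"method": "step_arm", "body": {"moves": [[[1.69, 2.39, -0.15], [0, 0, 0.12]], [[1.69, 2.39, -0.15], [0, 0, 0.12]], [[1.69, 2.39, -0.15], [0, 0, 0.12]], [[1.69, 2.39, -0.15], [0, 0, 0.12]], [[1.69, 2.39, -0.15], [0, 0, 0.12]], [[1.69, 2.39, -0.15], [0, 0, 0.12]], [[1.69, 2.39, -0.15], [0, 0, 0.12]], [[1.69, 2.39, -0.15], [0, 0, 0.12]], [[1.69, 2.39, -0.15], [0, 0, 0.12]], [[1.69, 2.39, -0.15], [0, 0, 0.12]], [[1.69, 2.39, -0.15], [0, 0, 0.12]], [[1.69, 2.39, -0.15], [0, 0, 0.12]], [[1.69, 2.39, -0.15], [0, 0, 0.12]], [[1.69, 2.39, -0.15], [0, 0, 0.12]], [[1.69, 2.39, -0.15], [0, 0, 0.12]], [[1.69, 2.39, -0.15], [0, 0, 0.12]], [[1.69, 2.39, -0.15], [0, 0, 0.12]], [[1.69, 2.39, -0.15], [0, 0, 0.12]], [[1.69, 2.39, -0.15], [0, 0, 0.12]], [[1.69, 2.39, -0.15], [0, 0, 0.12]]], "gripper": 0, "grip_force": 30}}

```text
t: 1.77
tool_pos: [575.2, 10.8, 200.9]
eef_rot: [-0.0, 0.133, 0.991, -0.0]
wrist_force: [0.3, -0.2, 0.4]
finger_gap: -0.1
finger_force: 0.0
```

Call:
{"method": "step_arm", "body": {"moves": [[[0, 0, -0.8], [0, 0, 0.12]], [[0, 0, -0.8], [0, 0, 0.12]], [[0, 0, -0.8], [0, 0, 0.12]], [[0, 0, -0.8], [0, 0, 0.035]], [[0, 0, -0.8], [0, 0, 0]], [[0, 0, 0], [0, 0, 0]]]}}

```text
t: 2.27
tool_pos: [574.0, 9.5, 159.6]
eef_rot: [-0.001, -0.06, 0.998, 0.0]
wrist_force: [-0.6, 0.5, -0.7]
finger_gap: -0.3
finger_force: 0.0
```

```bash
python3 - <<'E'
from rig import r
from h import *
s=r.read_camera("scene");t=r.read_camera("top");S=r.get_state();print(S["q"].round(2),S["tool_pos"].round(1),S["wrist_force"].round(2))
a=cv2.resize(s["img"][100:240,170:310],None,fx=4,fy=4,interpolation=cv2.INTER_CUBIC)
b=cv2.resize(t["img"][170:310,220:270+20],None,fx=4,fy=4,interpolation=cv2.INTER_CUBIC)[:,:230]
cv2.imwrite("pics/a1.png",np.hstack([a,b]))
E
```

```text
[-0.13  0.38 -0.07  1.12  0.   -0.24] [574.6   9.4 161.2] [ 0.7   0.3  -0.73]
```

View pics/a1.png

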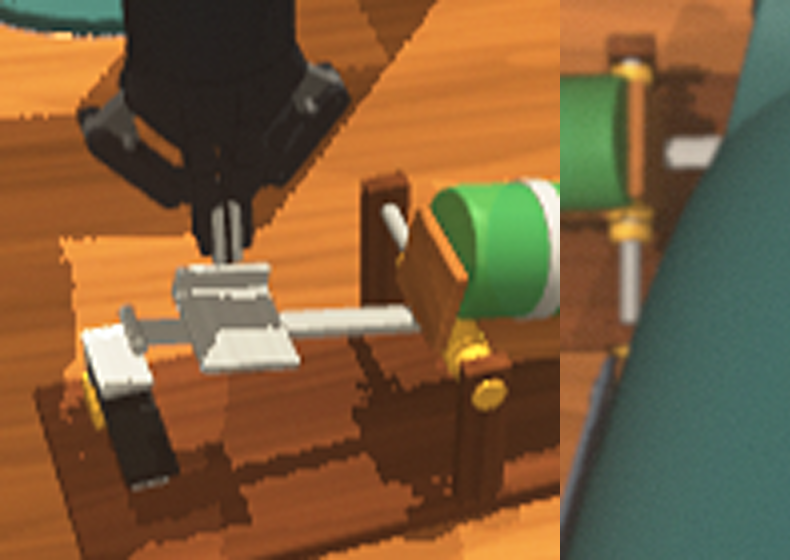

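The scene crop shows the closed fingertips over the pad at crop (228,262), just inside the fin. I'll shift 3 mm away from the fin and descend.

Call:
{"method": "step_arm", "body": {"moves": [[[0.3, 0, -0.6], [0, 0, 0]], [[0, 0, -0.6], [0, 0, 0]], [[0, 0, -0.6], [0, 0, 0]], [[0, 0, -0.6], [0, 0, 0]], [[0, 0, -0.2], [0, 0, 0]], [[0, 0, -0.2], [0, 0, 0]], [[0, 0, -0.2], [0, 0, 0]], [[0, 0, -0.2], [0, 0, 0]], [[0, 0, -0.2], [0, 0, 0]]]}}

```text
t: 3.12
tool_pos: [577.8, 9.4, 127.3]
eef_rot: [0.0, -0.061, 0.998, -0.0]
wrist_force: [0.8, 0.3, -0.5]
finger_gap: -0.2
finger_force: 0.0
```

Call:
{"method": "step_arm", "body": {"moves": [[[0, 0, -0.15], [0, 0, 0]], [[0, 0, -0.15], [0, 0, 0]], [[0, 0, -0.15], [0, 0, 0]], [[0, 0, -0.15], [0, 0, 0]]]}}

```text
t: 3.45
tool_pos: [578.1, 9.1, 121.6]
eef_rot: [0.0, -0.06, 0.998, -0.0]
wrist_force: [-0.7, -2.7, 5.7]
finger_gap: 0.0
finger_force: 2.4
```

Call:
{"method": "step_arm", "body": {"moves": [[[0, 0, -0.2], [0, 0, 0]], [[0, 0, -0.2], [0, 0, 0]], [[0, 0, -0.2], [0, 0, 0]], [[0, 0, -0.2], [0, 0, 0]], [[0, 0, -0.2], [0, 0, 0]], [[0, 0, -0.2], [0, 0, 0]], [[0, 0, -0.2], [0, 0, 0]], [[0, 0, -0.2], [0, 0, 0]], [[0, 0, -0.2], [0, 0, 0]], [[0, 0, -0.2], [0, 0, 0]]]}}

```text
t: 4.28
tool_pos: [577.9, 9.3, 101.2]
eef_rot: [0.0, -0.061, 0.998, -0.0]
wrist_force: [1.2, -2.3, 4.7]
finger_gap: 0.1
finger_force: 2.3
```

Call:
{"method": "step_arm", "body": {"moves": [[[0, 0, -0.2], [0, 0, 0]], [[0, 0, -0.2], [0, 0, 0]], [[0, 0, -0.2], [0, 0, 0]], [[0, 0, -0.2], [0, 0, 0]], [[0, 0, -0.2], [0, 0, 0]]]}}

```text
t: 4.7
tool_pos: [577.8, 9.4, 91.1]
eef_rot: [0.0, -0.061, 0.998, 0.0]
wrist_force: [1.4, -3.2, 4.5]
finger_gap: -0.2
finger_force: 2.4
```

Call:
{"method": "step_arm", "body": {"moves": [[[0, 0, -0.1], [0, 0, 0]], [[0, 0, -0.1], [0, 0, 0]], [[0, 0, 0], [0, 0, 0]]]}}

```text
t: 4.95
tool_pos: [577.7, 9.5, 89.1]
eef_rot: [-0.0, -0.061, 0.998, 0.0]
wrist_force: [1.9, -2.7, 4.7]
finger_gap: -0.1
finger_force: 2.2
```

Call:
{"method": "step_arm", "body": {"moves": [[[0, 0, -0.1], [0, 0, 0]], [[0, 0, -0.1], [0, 0, 0]], [[0, 0, 0], [0, 0, 0]]]}}

```text
t: 5.2
tool_pos: [577.6, 9.5, 87.1]
eef_rot: [-0.0, -0.061, 0.998, 0.0]
wrist_force: [2.1, -1.3, 4.1]
finger_gap: -0.2
finger_force: 2.1
```

Call:
{"method": "step_arm", "body": {"moves": [[[0, 0, -0.1], [0, 0, 0]], [[0, 0, -0.05], [0, 0, 0]], [[0, 0, 0], [0, 0, 0]]]}}

```text
t: 5.45
tool_pos: [577.7, 9.6, 85.7]
eef_rot: [-0.0, -0.061, 0.998, 0.0]
wrist_force: [0.9, -0.2, 4.0]
finger_gap: -0.1
finger_force: 2.1
```

Call:
{"method": "step_arm", "body": {"moves": [[[0, 0, -0.1], [0, 0, 0]], [[0, 0, -0.05], [0, 0, 0]], [[0, 0, 0], [0, 0, 0]]]}}

```text
t: 5.7
tool_pos: [577.6, 9.6, 84.2]
eef_rot: [-0.0, -0.061, 0.998, 0.0]
wrist_force: [2.0, 0.6, 4.8]
finger_gap: 0.3
finger_force: 2.0
```

Call:
{"method": "step_arm", "body": {"moves": [[[0, 0, -0.1], [0, 0, 0]], [[0, 0, 0], [0, 0, 0]]]}}

```text
t: 5.87
tool_pos: [577.6, 9.6, 83.1]
eef_rot: [-0.0, -0.061, 0.998, 0.0]
wrist_force: [0.8, 1.4, 3.9]
finger_gap: -0.2
finger_force: 2.0
```

Call:
{"method": "step_arm", "body": {"moves": [[[0, 0, -0.1], [0, 0, 0]], [[0, 0, 0], [0, 0, 0]]]}}

```text
t: 6.03
tool_pos: [577.6, 9.5, 82.1]
eef_rot: [-0.0, -0.061, 0.998, 0.0]
wrist_force: [1.2, 2.4, 4.3]
finger_gap: -0.3
finger_force: 1.9
```

Call:
{"method": "step_arm", "body": {"moves": [[[0, 0, -0.1], [0, 0, 0]], [[0, 0, -0.1], [0, 0, 0]], [[0, 0, 0], [0, 0, 0]]]}}

```text
t: 6.28
tool_pos: [577.6, 9.4, 80.0]
eef_rot: [-0.0, -0.061, 0.998, 0.0]
wrist_force: [0.7, 1.6, 3.1]
finger_gap: -0.0
finger_force: 2.0
```

Call:
{"method": "step_arm", "body": {"moves": [[[0, 0, -0.1], [0, 0, 0]], [[0, 0, -0.1], [0, 0, 0]], [[0, 0, 0], [0, 0, 0]]]}}

```text
t: 6.53
tool_pos: [577.6, 9.4, 78.0]
eef_rot: [-0.0, -0.061, 0.998, -0.0]
wrist_force: [-0.5, 2.4, 3.6]
finger_gap: -0.1
finger_force: 1.9
```

Call:
{"method": "step_arm", "body": {"moves": [[[0, 0, -0.1], [0, 0, 0]], [[0, 0, -0.05], [0, 0, 0]], [[0, 0, 0], [0, 0, 0]]]}}

```text
t: 6.78
tool_pos: [577.6, 9.4, 76.6]
eef_rot: [-0.0, -0.061, 0.998, 0.0]
wrist_force: [0.5, 2.0, 4.5]
finger_gap: -0.1
finger_force: 1.9
```

Call:
{"method": "step_arm", "body": {"moves": [[[0, 0, -0.1], [0, 0, 0]], [[0, 0, -0.05], [0, 0, 0]], [[0, 0, 0], [0, 0, 0]]]}}

```text
t: 7.03
tool_pos: [577.7, 9.4, 75.1]
eef_rot: [-0.0, -0.061, 0.998, 0.0]
wrist_force: [-0.2, 1.5, 4.9]
finger_gap: -0.1
finger_force: 1.9
```

Call:
{"method": "step_arm", "body": {"moves": [[[0, 0, -0.1], [0, 0, 0]], [[0, 0, -0.05], [0, 0, 0]], [[0, 0, 0], [0, 0, 0]]]}}

```text
t: 7.28
tool_pos: [577.7, 9.4, 73.6]
eef_rot: [-0.0, -0.061, 0.998, -0.0]
wrist_force: [1.4, 0.7, 4.1]
finger_gap: 0.3
finger_force: 1.9
```

Call:
{"method": "step_arm", "body": {"moves": [[[0, 0, -0.1], [0, 0, 0]], [[0, 0, 0], [0, 0, 0]]]}}

```text
t: 7.45
tool_pos: [577.7, 9.4, 72.6]
eef_rot: [-0.0, -0.061, 0.998, 0.0]
wrist_force: [0.7, 1.1, 3.9]
finger_gap: -0.4
finger_force: 1.8
```

Call:
{"method": "step_arm", "body": {"moves": [[[0, 0, -0.1], [0, 0, 0]], [[0, 0, 0], [0, 0, 0]]]}}

```text
t: 7.62
tool_pos: [577.7, 9.4, 71.6]
eef_rot: [-0.0, -0.061, 0.998, 0.0]
wrist_force: [0.6, 1.5, 4.6]
finger_gap: -0.1
finger_force: 1.8
```

Call:
{"method": "step_arm", "body": {"moves": [[[0, 0, -0.1], [0, 0, 0]], [[0, 0, 0], [0, 0, 0]]]}}

```text
t: 7.78
tool_pos: [577.8, 9.5, 70.9]
eef_rot: [0.0, -0.061, 0.998, 0.0]
wrist_force: [-0.7, 1.2, 7.8]
finger_gap: -0.2
finger_force: 3.6
```

Call:
{"method": "step_arm", "body": {"moves": [[[0, 0, -0.04], [0, 0, 0]], [[0, 0, 0], [0, 0, 0]]]}}

```text
t: 7.95
tool_pos: [577.8, 9.5, 70.6]
eef_rot: [0.0, -0.061, 0.998, 0.0]
wrist_force: [-1.5, 2.4, 9.2]
finger_gap: 0.2
finger_force: 4.2
```

The ledge is felt at z of about 71, matching the lip height seen. Now I slide.

Call:
{"method": "step_arm", "body": {"moves": [[[-0.1, -0.013, 0], [0, 0, 0]], [[-0.1, -0.013, 0], [0, 0, 0]], [[-0.1, -0.013, 0], [0, 0, 0]], [[-0.1, -0.013, 0], [0, 0, 0]]]}}

```text
t: 8.28
tool_pos: [574.6, 8.9, 70.9]
eef_rot: [0.001, -0.061, 0.998, 0.0]
wrist_force: [3.0, 2.5, 7.5]
finger_gap: -0.2
finger_force: 3.4
```

Call:
{"method": "step_arm", "body": {"moves": [[[-0.1, -0.013, 0], [0, 0, 0]], [[-0.1, -0.013, 0], [0, 0, 0]], [[-0.1, -0.013, 0], [0, 0, 0]], [[-0.1, -0.013, 0], [0, 0, 0]]]}}

```text
t: 8.62
tool_pos: [570.6, 8.4, 70.9]
eef_rot: [0.001, -0.061, 0.998, 0.0]
wrist_force: [2.7, 3.0, 7.4]
finger_gap: -0.0
finger_force: 3.4
```

Call:
{"method": "step_arm", "body": {"moves": [[[-0.1, -0.013, -0.02], [0, 0, 0]], [[-0.1, -0.013, 0], [0, 0, 0]], [[-0.1, -0.013, 0], [0, 0, 0]], [[-0.1, -0.013, 0], [0, 0, 0]], [[-0.1, -0.013, 0], [0, 0, 0]]]}}

```text
t: 9.03
tool_pos: [565.6, 7.8, 70.7]
eef_rot: [0.001, -0.061, 0.998, 0.0]
wrist_force: [1.9, 3.2, 8.3]
finger_gap: 0.1
finger_force: 3.7
```

```bash
python3 - <<'E'
from rig import r
from h import *
s=r.read_camera("scene")
cv2.imwrite("pics/a2.png",cv2.resize(s["img"][120:250,170:320],None,fx=5,fy=4.6,interpolation=cv2.INTER_CUBIC))
E
```

```text
(no output)
```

View pics/a2.png

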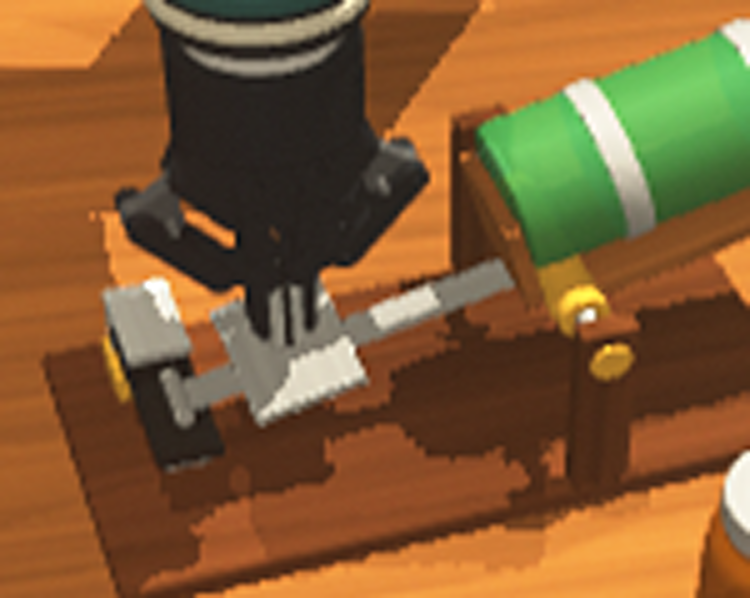

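The bar at crop (178,395) rests on the ledge just in front of the lip. The fingertips are on the pad near the fin, and the cradle is tilted neck up. I continue the slide.

Call:
{"method": "step_arm", "body": {"moves": [[[-0.1, -0.013, 0], [0, 0, 0]], [[-0.1, -0.013, 0], [0, 0, 0]], [[-0.1, -0.013, 0], [0, 0, 0]], [[-0.1, -0.013, 0], [0, 0, 0]], [[-0.1, -0.013, 0], [0, 0, 0]], [[-0.1, -0.013, 0], [0, 0, 0]]]}}

```text
t: 9.58
tool_pos: [559.6, 7.0, 70.7]
eef_rot: [0.001, -0.061, 0.998, 0.0]
wrist_force: [2.3, 2.3, 8.8]
finger_gap: 0.4
finger_force: 3.7
```

Call:
{"method": "step_arm", "body": {"moves": [[[-0.1, -0.013, 0], [0, 0, 0]], [[-0.1, -0.013, 0], [0, 0, 0]], [[-0.1, -0.013, 0], [0, 0, 0]], [[-0.1, -0.013, 0], [0, 0, 0]], [[-0.1, -0.013, 0], [0, 0, 0]], [[-0.1, -0.013, 0], [0, 0, 0]]]}}

```text
t: 10.08
tool_pos: [553.7, 6.2, 70.7]
eef_rot: [0.001, -0.061, 0.998, 0.0]
wrist_force: [3.2, 2.7, 7.2]
finger_gap: 0.1
finger_force: 3.7
```

Call:
{"method": "step_arm", "body": {"moves": [[[-0.1, -0.013, 0], [0, 0, 0]], [[-0.1, -0.013, 0], [0, 0, 0]], [[-0.1, -0.013, 0], [0, 0, 0]], [[-0.1, -0.013, 0], [0, 0, 0]], [[-0.1, -0.013, 0], [0, 0, 0]], [[-0.1, -0.013, 0], [0, 0, 0]]]}}

```text
t: 10.58
tool_pos: [547.7, 5.4, 70.7]
eef_rot: [0.001, -0.061, 0.998, 0.0]
wrist_force: [2.9, 2.9, 8.0]
finger_gap: -0.1
finger_force: 3.7
```

Call:
{"method": "step_arm", "body": {"moves": [[[-0.1, -0.013, 0], [0, 0, 0]], [[-0.1, -0.013, 0], [0, 0, 0]], [[-0.1, -0.013, 0], [0, 0, 0]], [[-0.1, -0.013, 0], [0, 0, 0]]]}}

```text
t: 10.92
tool_pos: [543.7, 4.9, 70.7]
eef_rot: [0.001, -0.061, 0.998, 0.0]
wrist_force: [2.0, 2.7, 8.4]
finger_gap: -0.0
finger_force: 3.7
```

Call:
{"method": "step_arm", "body": {"moves": [[[-0.1, -0.013, 0], [0, 0, 0]], [[-0.1, -0.013, 0], [0, 0, 0]], [[-0.1, -0.013, 0], [0, 0, 0]]]}}

```text
t: 11.17
tool_pos: [540.7, 4.5, 70.8]
eef_rot: [0.001, -0.061, 0.998, 0.0]
wrist_force: [2.1, 3.3, 8.2]
finger_gap: 0.2
finger_force: 3.7
```

Call:
{"method": "step_arm", "body": {"moves": [[[-0.1, -0.013, 0], [0, 0, 0]], [[-0.1, -0.013, 0], [0, 0, 0]]]}}

```text
t: 11.33
tool_pos: [538.6, 4.3, 70.7]
eef_rot: [0.001, -0.061, 0.998, 0.0]
wrist_force: [2.3, 3.3, 8.8]
finger_gap: 0.2
finger_force: 3.7
```

Call:
{"method": "step_arm", "body": {"moves": [[[-0.1, -0.013, 0], [0, 0, 0]], [[-0.05, -0.006, 0], [0, 0, 0]]]}}

```text
t: 11.5
tool_pos: [537.2, 3.9, 70.8]
eef_rot: [0.001, -0.061, 0.998, -0.0]
wrist_force: [2.8, 1.1, 7.5]
finger_gap: 0.2
finger_force: 3.5
```

```bash
python3 - <<'E'
from rig import r
from h import *
s=r.read_camera("scene");print(r.get_state()["wrist_force"])
cv2.imwrite("pics/a3.png",cv2.resize(s["img"][120:250,170:320],None,fx=5,fy=4.6,interpolation=cv2.INTER_CUBIC))
E
```

```text
[3.63440948 1.63044839 7.42506529]
```

View pics/a3.png

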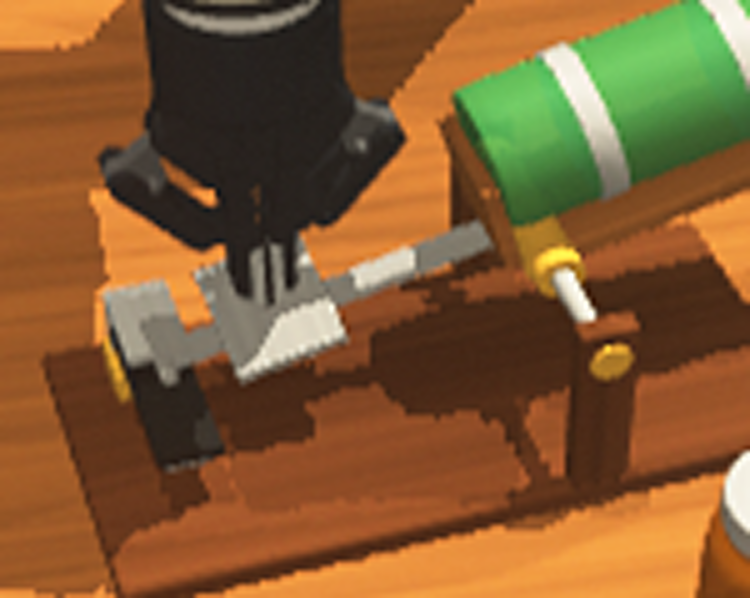

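The bar's near end is at crop (170,375), partly under the lip. The near pad corner moved from (263,424) to (240,380). I'll work out the shift from that.

```bash
python3 - <<'E'
from h import *
s=load("scene")
Y=np.array([-.992,-.127,0])
f=lambda u,v,z:onz(s,u/5+170,v/4.6+120,z)
for n,a,b,z in [("corner",(263,424),(240,380),70),("corner2",(367,380),(346,338),60),("barend",(184,423),(170,383),52),("bush",(583,330),(563,294),95)]:
    print(n,(f(*a,z)@Y).round(1),(f(*b,z)@Y).round(1))
E
```

```text
corner -613.0 -583.9
corner2 -591.2 -562.3
barend -585.6 -559.2
bush -622.1 -597.7
```

Call:
{"method": "step_arm", "body": {"moves": [[[-0.1, -0.013, 0], [0, 0, 0]], [[-0.1, -0.013, 0], [0, 0, 0]]]}}

```text
t: 11.72
tool_pos: [535.5, 3.4, 70.8]
eef_rot: [0.001, -0.06, 0.998, -0.0]
wrist_force: [4.1, -0.2, 7.2]
finger_gap: -0.0
finger_force: 3.2
```

Call:
{"method": "step_arm", "body": {"moves": [[[-0.1, -0.013, 0], [0, 0, 0]], [[-0.05, -0.006, 0], [0, 0, 0]]]}}

```text
t: 11.88
tool_pos: [533.9, 3.1, 70.7]
eef_rot: [0.001, -0.06, 0.998, -0.001]
wrist_force: [4.3, -1.2, 6.4]
finger_gap: -0.1
finger_force: 3.2
```

Call:
{"method": "step_arm", "body": {"moves": [[[-0.1, -0.013, -0.02], [0, 0, 0]], [[-0.05, -0.006, 0], [0, 0, 0]]]}}

```text
t: 12.05
tool_pos: [532.7, 2.9, 70.6]
eef_rot: [0.001, -0.06, 0.998, -0.001]
wrist_force: [4.6, -2.1, 6.5]
finger_gap: 0.3
finger_force: 3.5
```

Call:
{"method": "step_arm", "body": {"moves": [[[-0.1, -0.013, 0], [0, 0, 0]], [[0, 0, 0], [0, 0, 0]]]}}

```text
t: 12.22
tool_pos: [531.7, 2.8, 70.6]
eef_rot: [0.001, -0.06, 0.998, -0.001]
wrist_force: [5.2, -0.5, 5.8]
finger_gap: -0.4
finger_force: 3.9
```

Call:
{"method": "step_arm", "body": {"moves": [[[-0.05, -0.006, 0], [0, 0, 0]], [[0, 0, 0], [0, 0, 0]]]}}

```text
t: 12.38
tool_pos: [531.5, 2.7, 70.7]
eef_rot: [0.002, -0.06, 0.998, -0.001]
wrist_force: [6.4, -0.7, 6.4]
finger_gap: 0.2
finger_force: 4.5
```

```bash
python3 - <<'E'
from rig import r
from h import *
s=r.read_camera("scene");print(r.get_state()["wrist_force"])
cv2.imwrite("pics/a4.png",cv2.resize(s["img"][120:250,170:320],None,fx=5,fy=4.6,interpolation=cv2.INTER_CUBIC))
E
```

```text
[ 5.82852209 -0.51982458  6.77842718]
```

View pics/a4.png

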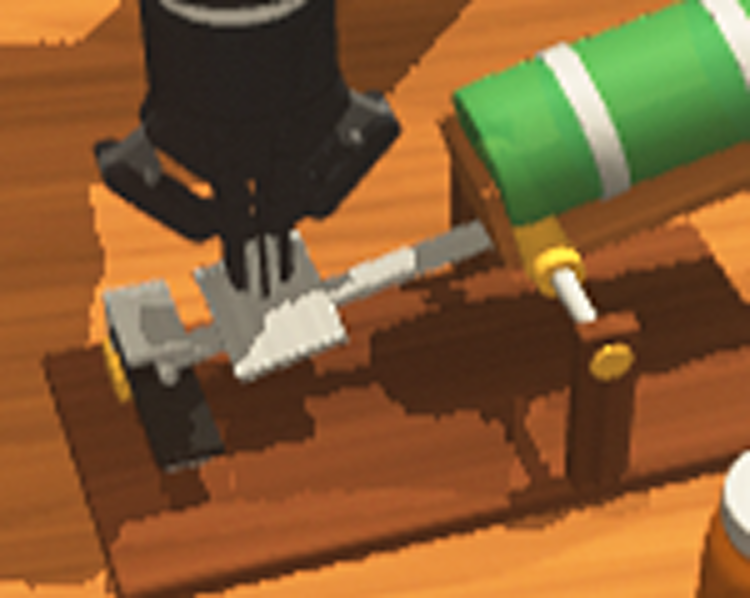

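Nothing moved on the cradle since the previous picture (pad corner still near (240,380)). I'll get the absolute shift from it.

```bash
python3 - <<'E'
from h import *
s=load("scene")
Y=np.array([-.992,-.127,0])
f=lambda u,v,z:onz(s,u/5-.4+170,v/4.6-.4+120,z)@Y
g=lambda u,v,z:onz(s,u/5-.4+170,v/5-.4+140,z)@Y
print("init",g(258,262,127),g(373,255,117), "a2",f(263,424,61),f(367,380,73),"now",f(240,380,61),f(346,338,73))
print("bush ring: init",g(590,240,95),"a2",f(583,308,95),"now",f(558,272,95))
E
```

```text
init -612.5610673252213 -613.1257897663619 a2 -603.4354409193459 -601.9254715154201 now -573.8709467334334 -573.5009615674551
bush ring: init -611.3451859747641 a2 -607.5232394494681 now -581.9532192801672
```

The pad corners have moved about 39 mm, so the cradle is home against its end stop. Now I ease off slowly.

Call:
{"method": "step_arm", "body": {"moves": [[[0.05, 0.006, 0], [0, 0, 0]], [[0, 0, 0.04], [0, 0, 0]], [[0, 0, 0.04], [0, 0, 0]], [[0, 0, 0.04], [0, 0, 0]], [[0, 0, 0.04], [0, 0, 0]], [[0, 0, 0.04], [0, 0, 0]], [[0, 0, 0.04], [0, 0, 0]], [[0, 0, 0.04], [0, 0, 0]], [[0, 0, 0.04], [0, 0, 0]], [[0, 0, 0], [0, 0, 0]]]}}

```text
t: 13.27
tool_pos: [531.5, 2.6, 73.4]
eef_rot: [0.001, -0.06, 0.998, -0.001]
wrist_force: [6.0, -3.4, 0.8]
finger_gap: -0.1
finger_force: 3.6
```

Call:
{"method": "step_arm", "body": {"moves": [[[0, 0, 0.05], [0, 0, 0]], [[0.05, 0.006, 0], [0, 0, 0]], [[0.05, 0.006, 0.03], [0, 0, 0]], [[0.05, 0.006, 0.03], [0, 0, 0]], [[0, 0, 0.05], [0, 0, 0]], [[0, 0, 0.05], [0, 0, 0]]]}}

```text
t: 13.77
tool_pos: [531.7, 3.5, 75.2]
eef_rot: [-0.0, -0.061, 0.998, 0.0]
wrist_force: [3.3, 0.2, -1.5]
finger_gap: 0.3
finger_force: 1.4
```

Call:
{"method": "step_arm", "body": {"moves": [[[0.05, 0, 0.05], [0, 0, 0]], [[0.05, 0, 0.05], [0, 0, 0]], [[0.05, 0, 0.05], [0, 0, 0]], [[0.05, 0, 0.05], [0, 0, 0]]]}}

```text
t: 14.1
tool_pos: [533.6, 3.4, 77.3]
eef_rot: [-0.0, -0.061, 0.998, 0.0]
wrist_force: [0.7, 1.0, -0.3]
finger_gap: -0.0
finger_force: 0.0
```

Free, and the cradle is holding. I retreat straight up.

Call:
{"method": "step_arm", "body": {"moves": [[[0, 0, 0.3], [0, 0, 0]], [[0, 0, 0.5], [0, 0, 0]], [[0, 0, 1], [0, 0, 0]], [[0, 0, 1.5], [0, 0, 0]], [[0, 0, 2], [0, 0, 0]], [[0, 0, 2], [0, 0, 0]], [[0, 0, 2], [0, 0, 0]], [[0, 0, 2], [0, 0, 0]], [[0, 0, 0], [0, 0, 0]]]}}

```text
t: 14.85
tool_pos: [535.0, 3.3, 194.1]
eef_rot: [0.002, -0.061, 0.998, -0.001]
wrist_force: [0.6, 0.9, 0.9]
finger_gap: 0.3
finger_force: 0.0
```

```bash
python3 - <<'E'
from rig import r
from h import *
s=r.read_camera("scene");print(r.get_state()["wrist_force"])
cv2.imwrite("pics/a5.png",cv2.resize(s["img"][120:250,170:320],None,fx=5,fy=4.6,interpolation=cv2.INTER_CUBIC))
E
```

```text
[ 0.59738152 -0.08974731 -0.03088152]
```

View pics/a5.png

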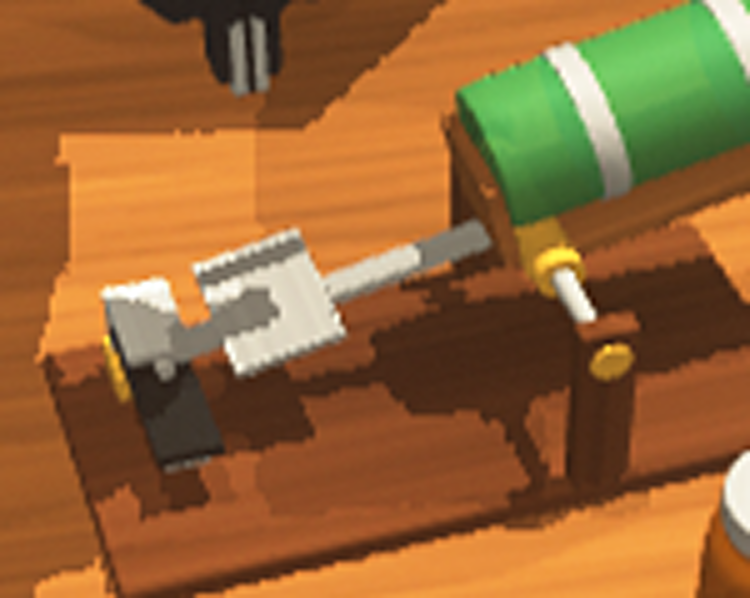

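The arm is clear of the cradle. The bar is under the lip at crop (165,370), the neck is up, and the shift is unchanged with the bush at (558,270).

```bash
python3 -c "
from rig import r
print(r.job_done())"
```

```text
the job is handed in; nothing more can be done
None
```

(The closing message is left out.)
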